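# Release a spent filter tube from its push-in fitting

### The arm

A 7-joint arm with a two-finger parallel gripper is mounted at the origin on a cart in front of the work surface, level with it; the furniture and walls round the work are solid. World frame = base frame: x ahead of the robot, y to its left, z up, the work surface at z = 0. Lengths are in m, angles in degrees, forces in N, time in s.
With the tool pointing down it reaches from about 0.4 to 0.85 m from the base axis. Payload 4.5 kg.
Tool frame: the origin (TCP) lies at the very end of the fingers, on their centre line; the grasp point (between the pads) lies 19 mm behind it; z points along the fingers, y is the line along which they close (so a half turn about z gives the same grasp; the last joint's range is limited). The gripper opens to 88 mm and grips with 3 to 60 N. Pads are 18 mm wide; open, the fingers measure 123 mm over their backs; the gripper's body (75 mm by 187 mm) begins 45 mm behind the grasp point.
Start: joints at [72.181, 39.483, -11.15, 89.685, 9.013, 51.709, -12.324], TCP at [0.211, -0.588, 0.239] pointing down, gripper open.
Joint ranges: [-172.22, 172.22], [-26.19, 119.32], [-84.43, 86.54], [7.71, 146.69], [-57.33, 237.33], [2.42, 119.75], [-152.13, 152.13]. Speed limits (degrees/s): [147.25, 147.25, 180, 180, 180, 180, 180].

### API

Orientations are given as a 3x3 rotation matrix whose columns are the frame's x, y, z axes.
In Python, from plant import observe, read_camera, calibration, finish_job, boxes_of gives the robot as it stands.
- The arm moves only by the tool arm_command, never from a script. Its argument "rows" is a list of rows, each a list of 4 numbers: the shift along the world's x, y, z in m, then the turn about the world's z in degrees. In form: [[x, y, z, yaw], ...]. A call has 1 to 8 rows; each row shifts and turns the commanded pose from where the row before left it; what a row does not reach is not made up. A row lasts 1/12 s, in which the tool goes at most 41.7 mm and 7.16 degrees, less where a joint would pass 70% of its speed; a pose out of reach is approached as far as the arm can. A call is refused whole if a number of a shift passes 0.0417 or a number of a turn 7.16, either way. A call with a gripper value outside its range is refused whole. "grip" is the closure, from 0 (fully open) to 1 (shut), set as the call begins (left out, the last holds). The fingers move at their own pace and stop on an object; the grip force is fixed at half the most. Time passes only in rows, so rows that do not move let the fingers close. It gives the time, the measured TCP pose, the force, the opening and the grip force at its end, in the units of the state.
- observe(): the state, without advancing time (a new reading comes with each control period).
- read_camera(name): name is "scene" or "side" or "wrist"; returns the picture (420x560x3 uint8, blue, green, red); there is no depth.
- calibration(name): a dict with "intrinsics" (3x3 intrinsics, pixels), "extrinsics" (4x4, takes a point from world to camera coordinates). Camera axes: x right, y up, looking along -z (the intrinsics and any distortion apply to the point x, -y, -z); pixel columns grow to the right and rows downward; lengths in m; the calibration is good to about 2 mm. A picture is of the moment at which its call begins: read the wrist's pose just before it. calibration takes no time and is no camera call; for the wrist camera it gives the pose at the moment of the call.
- finish_job(): hands the job in; it is judged then, once.
Trained networks look in the newest picture that a camera, given by its name, has taken for a name from the list of things; names that differ only in an ending like _2 or _b are one class to them, and where a whole thing is asked for, a point or a joint stands for the part that bears it (a point fixed in the world has none). Each returns a list of dicts, best first, with "score" (0 to 1); they miss things now and then, are a little off and sometimes report something else, mostly with a low value. They report only what shows in the picture. A call takes as long as a camera call.
- boxes_of(camera, thing): "location" ([x, y, z] in m, in world coordinates, good to about 4 mm: the middle of the surface that is visible of it).
The state is a dict: "clock": time; "q": joint angles; "joint_velocities": joint speeds; "tau": joint torques, N m; "eef_pos": TCP position; "tool_rot": TCP orientation; "force": force on the tool from outside, world axes, zero at the start; "torque": the same for the moment, N m; "finger_gap": finger opening in m; "finger_force": force on a finger pad.
Only numpy, scipy, OpenCV 4.12 (cv2) and the standard library are available. Lean on these libraries where they do the work, as an engineer would, in place of code of your own. Each camera call takes 0.05 s, during which the arm holds its last target. There are 200 camera calls.

### The job

The longer of the two filter tubes in the manifold is spent. Push the release collar of its fitting in by the press pad and keep it in until the tube has sprung up out of the grip, then draw the tube out and stand it upright on the floor of the steel tool tray, clear of the tools, set down rather than dropped. Leave the shorter tube locked in its fitting, and the other things where they are.

Things in the scene. Friction and masses are not known exactly. Their poses are not given: they have to be found in the camera images.
- manifold: Fixed two-port filter manifold on an aluminium base plate 150 x 250 x 12 mm. Origin on its underside, midway between the ports, which lie at y = +75 mm (left) and -75 mm (right), x = 0; z up; the press pads are on the -x side. In each port two hidden steel jaws hold the tube's foot flange down against a spring ejector; pushing the collar down opens them.
- long_tube: The spent filter tube, in either port: rigid, upright, white barrel 24 mm in diameter, steel foot flange 36 mm across and 8 mm thick, 140 mm long in all, about 80 g. Origin at the centre of the flange's underside, z up along it. Origin above the manifold's: locked 22 mm, sprung up 39 mm; drawn straight up from there, the flange is clear of the collar at 70 mm.
- short_tube: The good filter tube, in the other port: the same but 105 mm long. Same origin and axes. It must stay locked.
- port_left (a point): Fixed point on the axis of the left port, 70 mm above the table, level with the collar's top when out. The fitting: grey round housing 62 mm across, bore 39 mm, top 52 mm above the table; over it a black release collar 74 mm across, bore 44 mm, with a flat arm to its press pad.
- port_right (a point): The same for the right port (manifold y = -75 mm).
- pad_left (a point): Centre of the top face of the left collar's press pad: round, 36 mm across, 75 mm from the port's axis on the manifold's -x side, 70 mm above the table when the collar is out. Moves down with the collar.
- pad_right (a point): The same for the right collar.
- collar_left (a joint): Travel of the left release collar (m): 0 out (up), 0.012 fully in (down). Slides straight; spring return, 3.5 N at the start, 12 N fully in. At 7 to 10 mm the jaws clear the flange and the ejector lifts the tube 18 mm in about half a second. Let go before that, the jaws catch again; after, the collar springs up and the tube stays raised, loose.
- collar_right (a joint): The same for the right collar.
- tool_tray: Fixed rectangular stainless steel tray, 206 mm along its x, 150 mm along its y, rim 18 to 20 mm high, floor 2 mm thick and 2 mm above the table, walls 2 mm. Origin at the centre of its underside. The tools lie along x in its -y half; the +y half is empty.
- forceps: Curved steel forceps, 131 x 12 x 9 mm, lying in the tray along their own x. Origin at the centre of the underside.
- needle_probe: Mounted needle, 140 x 8 x 8 mm, lying in the tray along its own x. Origin at the centre of the underside.
- tin: Bystander: round flat steel tin, 114 mm across, 17 mm high, loose on the table. Origin at the centre of its underside.
- dish: Bystander: covered petri dish, 60 mm across, 14 mm high, loose. Origin at the centre of its underside.
- marker: Bystander: pen, 135 mm long along its y, 16 mm thick, loose. Origin at the centre of its underside.

How it is judged:
By the outcome, as a careful person would: the job done as asked, in the order asked, and still so for the second after the job is handed in, with the robot touching nothing.
It also fails if it takes over 48 s, if anything falls off the work surface, if the arm or the gripper's body presses on something with over 40 N, if the wrist force passes 120 N, or if a joint passes its speed limit or range.

## Working session

There is one attempt and no reset: what is moved stays moved. The work goes in short steps, Python scripts to look and compute and a tool call to move; the robot and the scene stay as the last step left them, time stands still between calls to the robot, and variables do not carry over. Pictures are saved under pics/ and viewed, at most 12 in all, crops included, and the job is handed in when it is done.

Besides the shell and the picture viewer there is one more tool, called after ">>>" by a JSON object that holds its "name" and its "arguments", one argument or row to a line. arm_command: Moves the arm, as the interface text tells. Its arguments: {"type":"object","properties":{"rows":{"type":"array"},"grip":{"type":"number"}},"required":["rows"]}

```bash
mkdir -p pics; ls; python3 - <<'E'
from plant import *
import cv2,numpy as np
s=observe(); print(s['clock'],s['eef_pos'],np.round(s['tool_rot'],3).tolist(),s['finger_gap'])
a=read_camera('scene'); cv2.imwrite('pics/scene0.png',a)
b=read_camera('side'); cv2.imwrite('pics/side0.png',b)
for c in ('scene','side'):
    for t in ('long_tube','short_tube','manifold','pad_left','pad_right','tool_tray','forceps','needle_probe','tin','dish','marker'):
        print(c,t,[(np.round(d['location'],3).tolist(),round(d['score'],2)) for d in boxes_of(c,t)[:2]])
print(observe()['clock'])
E
```

```text
pics
0.0 [ 0.21098513 -0.58764547  0.23791951] [[0.941, 0.338, -0.001], [0.338, -0.941, 0.002], [-0.0, -0.002, -1.0]] 0.08796038366809053
scene long_tube [([0.566, 0.216, 0.12], 0.87)]
scene short_tube [([0.605, 0.069, 0.101], 0.73), ([0.547, 0.179, 0.016], 0.64)]
scene manifold [([0.546, 0.18, 0.015], 0.76), ([0.507, -0.273, 0.011], 0.33)]
scene pad_left [([0.55, 0.21, 0.061], 0.56)]
scene pad_right [([0.587, 0.069, 0.068], 0.69)]
scene tool_tray [([0.531, -0.224, 0.003], 0.65), ([0.604, 0.066, 0.102], 0.5)]
scene forceps []
scene needle_probe []
scene tin [([0.414, 0.447, 0.016], 0.69)]
scene dish [([0.364, -0.032, 0.02], 0.52)]
scene marker [([0.352, 0.179, 0.016], 0.7), ([0.545, 0.182, 0.021], 0.43)]
side long_tube [([0.568, 0.194, 0.118], 0.51)]
side short_tube [([0.605, 0.049, 0.099], 0.78)]
side manifold [([0.568, 0.194, 0.118], 0.28)]
side pad_left [([0.552, 0.179, 0.071], 0.58)]
side pad_right [([0.587, 0.037, 0.073], 0.77), ([0.555, 0.093, 0.014], 0.65)]
side tool_tray []
side forceps [([0.508, -0.274, 0.005], 0.53)]
side needle_probe [([0.498, -0.259, 0.011], 0.75), ([0.347, 0.162, 0.015], 0.45)]
side tin [([0.423, 0.429, 0.019], 0.7)]
side dish [([0.367, -0.048, 0.016], 0.89)]
side marker [([0.35, 0.163, 0.013], 0.75)]
1.2
```

View pics/scene0.png

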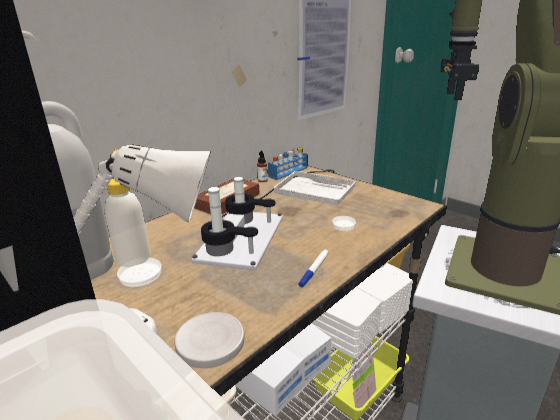

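View pics/side0.png

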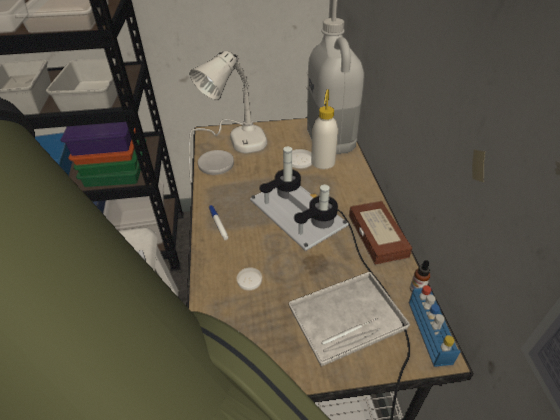

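The long tube is in the left port: its top is at about (215,190) in scene and (288,150) in side. The short tube's top is at (239,181) in scene and (323,188) in side. I'll crop in to get pixel positions for a pose fit.

```bash
python3 - <<'E'
import cv2,numpy as np
a=cv2.imread('pics/scene0.png');b=cv2.imread('pics/side0.png')
def crop(im,x,y,w,h,s):
    c=cv2.resize(im[y:y+h,x:x+w],None,fx=s,fy=s,interpolation=cv2.INTER_CUBIC)
    for i in range(0,w,20): cv2.putText(c,str(x+i),(i*s,8),0,.3,(0,0,255));cv2.line(c,(i*s,10),(i*s,16),(0,0,255))
    for i in range(0,h,20): cv2.putText(c,str(y+i),(0,i*s+4),0,.3,(0,0,255));cv2.line(c,(20,i*s),(26,i*s),(0,0,255))
    return c
t=crop(a,190,160,180,110,4)
cv2.imwrite('pics/c1.png',t)
cv2.imwrite('pics/c2.png',crop(b,240,140,180,130,4)); 
cv2.imwrite('pics/c3.png',crop(b,280,260,140,110,5)); 
E
```

```text
(no output)
```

View pics/c1.png

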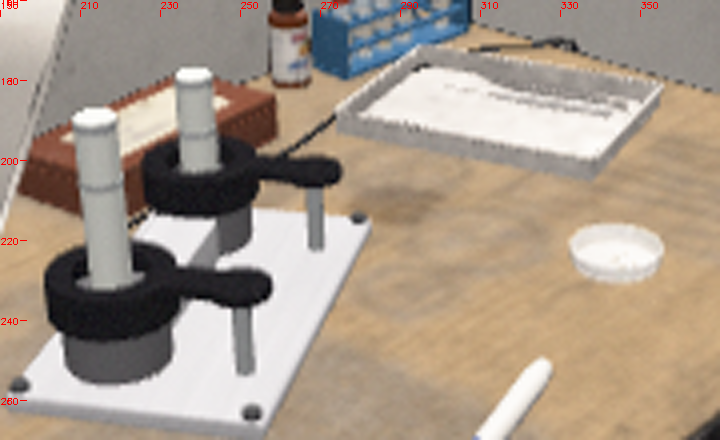

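View pics/c2.png

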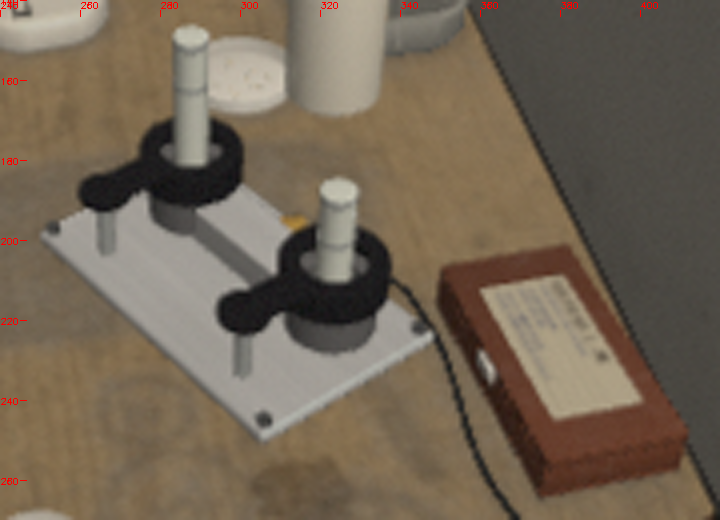

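View pics/c3.png

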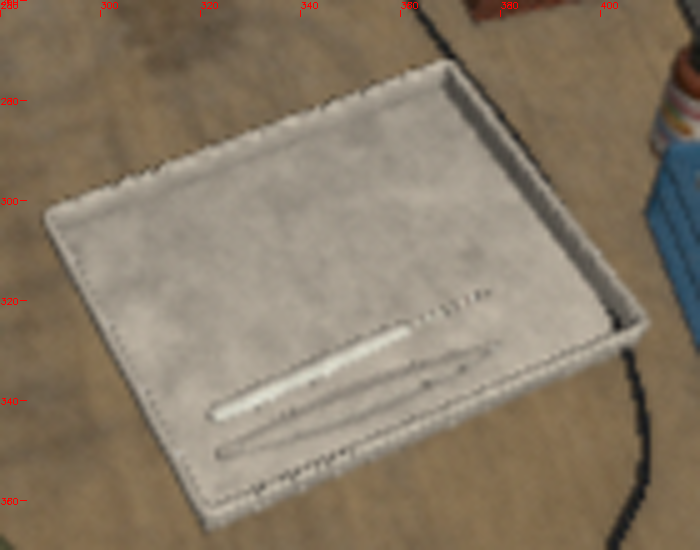

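Scene crop: long tube top (214,189), short tube top (238,179), pads (252,230) and (270.5,202). Side crop: tube tops (287.5,149) and (325,187), pads (266,187) and (300.5,217). The tray's rim corners are visible in both views, with the tools in the half farthest from the manifold. Next I fit the poses.

```bash
cat > h.py <<'E'
import numpy as np
from plant import *
def proj(cal,P):
    E=np.array(cal['extrinsics']);K=np.array(cal['intrinsics'])
    c=(E[:3,:3]@np.atleast_2d(P).T).T+E[:3,3]
    u=(K@np.c_[c[:,0],-c[:,1],-c[:,2]].T).T
    return u[:,:2]/u[:,2:]
def place(p,L):
    L=np.atleast_2d(np.array(L,float));c,s=np.cos(p[2]),np.sin(p[2])
    return np.c_[p[0]+c*L[:,0]-s*L[:,1],p[1]+s*L[:,0]+c*L[:,1],L[:,2]]
E
python3 - <<'E'
from h import *
from scipy.optimize import least_squares as ls
C={k:calibration(k) for k in('scene','side')}
print({k:[x for x in C[k] if x not in('intrinsics','extrinsics')] for k in C})
LT=[0,.075,.162];ST=[0,-.075,.127];PL=[-.075,.075,.07];PR=[-.075,-.075,.07]
pl=lambda a,b:[a*.075,b*.125,.012]
obs={'scene':([LT,ST,PL,PR,pl(-1,-1),pl(-1,1)],[(213.8,189),(238.3,179),(252,230.3),(270.5,201.8),(282.8,216),(255.5,267)]),
'side':([LT,ST,PL,PR,pl(-1,1),pl(-1,-1),pl(1,-1)],[(287.5,148.8),(324.8,186.8),(266,187),(300.5,217),(250,199),(305.5,249),(348,223.5)])}
f=lambda p:np.concatenate([(proj(C[k],place(p,L))-px).ravel() for k,(L,px) in obs.items()])
r=ls(f,[.62,.13,0],loss='soft_l1');p=r.x
print('manifold',np.round(p,4),np.degrees(p[2]));print(np.round(f(p).reshape(-1,2),1).tolist())
print('portL,padL,portR,padR',np.round(place(p,[[0,.075,.07],PL,[0,-.075,.07],PR]),4).tolist())
co=lambda a,b:[a*.103,b*.075,.019]
best=None
to={'scene':[(274.5,188),(295.5,171.8),(355.5,182),(338.5,202)],'side':[(289,303),(369.8,272),(409.6,324.4),(321.5,362)]}
# side order: left=near(-x,+y), top=(+x,+y), right=(+x,-y), bottom=(-x,-y); scene: left=(+y,+x?)
S=[co(-1,1),co(1,1),co(1,-1),co(-1,-1)]
for sh in range(4):
    g=lambda p:np.concatenate([(proj(C['side'],place(p,S))-to['side']).ravel(),(proj(C['scene'],place(p,S))-np.roll(to['scene'],sh,0)).ravel()])
    for y0 in(-.5,0,.5):
        r=ls(g,[.55,-.21,y0],loss='soft_l1')
        if best is None or r.cost<best[0]: best=(r.cost,r.x,g(r.x))
print('tray',best[0],best[1],np.degrees(best[1][2]));print(np.round(best[2].reshape(-1,2),1).tolist())
print('place',place(best[1],[[0,.04,0],[0.03,.035,0]]))
E
```

```text
{'scene': [], 'side': []}
manifold [0.5841 0.131  0.2374] 13.60349525227652
[[1.5, 0.1], [2.3, -0.6], [-0.4, 0.5], [0.2, 0.1], [-6.1, -2.2], [-9.8, -0.9], [-2.0, 0.8], [-3.0, 1.8], [-2.5, 0.5], [-2.9, 0.9], [4.6, -4.7], [4.1, -3.4], [5.2, -2.9]]
portL,padL,portR,padR [[0.5664, 0.2039, 0.07], [0.4935, 0.1863, 0.07], [0.6017, 0.0581, 0.07], [0.5288, 0.0405, 0.07]]
tray 5.452245698746943 [ 0.52663939 -0.22228316  0.01539397] 0.8820095971636358
[[-0.2, -0.1], [-0.4, 0.6], [-0.7, 0.1], [-0.7, 0.6], [-0.5, -2.8], [-1.4, -0.7], [-0.8, -0.9], [-0.6, -1.5]]
place [[ 0.52602366 -0.1822879   0.        ]
 [ 0.55609707 -0.1868255   0.        ]]
```

```bash
python3 - <<'E'
from h import *
from scipy.optimize import least_squares as ls
C={k:calibration(k) for k in('scene','side')}
LT=[0,.075,.162];ST=[0,-.075,.127];PL=[-.075,.075,.07];PR=[-.075,-.075,.07];L=[LT,ST,PL,PR]
o={'scene':[(213.8,189),(238.3,179),(252,230.3),(270.5,201.8)],'side':[(287.5,148.8),(324.8,186.8),(266,187),(300.5,217)]}
f=lambda p:np.concatenate([(proj(C[k],place(p,L))-o[k]).ravel() for k in o])
p=ls(f,[.62,.13,0],loss='soft_l1').x
print(p,np.degrees(p[2]),np.round(f(p).reshape(-1,2),1).tolist())
print(np.round(place(p,[[0,.075,.07],PL,[0,-.075,.07],PR]),4).tolist())
for n,a,b in(('lamp rim',(192,217),(203,97)),('lamp head top',(118,160),(225,60)),('bottle top',(118,185),(326,95)),('lamp rim upper',(210,152),(190,75))):
    g=lambda q:np.r_[(proj(C['scene'],q)-a)[0],(proj(C['side'],q)-b)[0]]
    r=ls(g,[.6,.4,.2]);print(n,np.round(r.x,3),r.cost)
s=observe();w=calibration('wrist');E=np.array(w['extrinsics']);c=-E[:3,:3].T@E[:3,3]
R=np.array(s['tool_rot']);print('cam in tool',R.T@(c-s['eef_pos']),'look',R.T@(-E[2,:3]))
E
```

```text
[0.58949346 0.13117524 0.25627997] 14.68376044260321 [[0.0, -0.3], [-0.1, -1.0], [-1.8, -0.2], [-2.1, -0.6], [-0.6, 0.5], [-0.6, 1.0], [-0.7, 0.4], [-0.1, 0.4]]
[[0.5705, 0.2037, 0.07], [0.4979, 0.1847, 0.07], [0.6085, 0.0586, 0.07], [0.536, 0.0396, 0.07]]
lamp rim [0.42  0.442 0.238] 3.133431877453406
lamp head top [0.505 0.477 0.321] 8.615503806543796
bottle top [0.73 0.32 0.2 ] 85.6002104116172
lamp rim upper [0.396 0.415 0.327] 22.739193215514995
cam in tool [ 0.06551556 -0.00100165 -0.14633803] look [-2.59394903e-01  4.70749303e-04  9.65771227e-01]
```

>>> {"name": "arm_command", "arguments": {
  "rows": [
    [0.035,0.021,0,0],
    [0.035,0.021,0,0],
    [0.035,0.021,0,0],
    [0.035,0.021,0,0],
    [0.035,0.021,0,0],
    [0.035,0.021,0,0],
    [0.035,0.021,0,0],
    [0.035,0.021,0,0]
  ],
  "grip": 1
}}

```text
clock: 1.87
eef_pos: [0.4928, -0.419, 0.2389]
tool_rot: [[0.941, 0.338, 0.0], [0.338, -0.941, -0.0], [-0.0, 0.0, -1.0]]
force: [0.3, -0.0, -0.7]
finger_gap: 0.0371
finger_force: 0.0
```

>>> {"name": "arm_command", "arguments": {
  "rows": [
    [0,0.038,0,-0.3],
    [0,0.038,0,-0.3],
    [0,0.038,0,-0.3],
    [0,0.038,0,-0.3],
    [0,0.038,0,-0.3],
    [0,0.038,0,-0.3],
    [0,0.038,0,-0.3],
    [0,0.038,0,-0.3]
  ]
}}

```text
clock: 2.53
eef_pos: [0.4912, -0.1145, 0.239]
tool_rot: [[0.955, 0.298, 0.001], [0.298, -0.955, -0.0], [0.001, 0.0, -1.0]]
force: [0.1, 0.2, 0.3]
finger_gap: 0.0004
finger_force: 0.0
```

>>> {"name": "arm_command", "arguments": {
  "rows": [
    [0,0.038,0,-0.3],
    [0,0.038,0,-0.3],
    [0,0.038,0,-0.3],
    [0,0.038,0,-0.3],
    [0,0.038,0,-0.3],
    [0,0.038,0,-0.3],
    [0,0.038,0,-0.3],
    [0,0.03,0,-0.3]
  ]
}}

```text
clock: 3.2
eef_pos: [0.4909, 0.1836, 0.239]
tool_rot: [[0.965, 0.261, 0.001], [0.261, -0.965, 0.002], [0.001, -0.001, -1.0]]
force: [-0.9, 0.6, 0.2]
finger_gap: 0.0002
finger_force: 0.0
```

```bash
python3 - <<'E'
from h import *; import cv2
s=observe();print(s['clock'],s['eef_pos'],np.round(s['tool_rot'],3).tolist(),s['force'],s['finger_gap'])
c=calibration('wrist');np.savez('w.npz',E=c['extrinsics'],K=c['intrinsics'])
im=read_camera('wrist');cv2.imwrite('pics/w1.png',im)
for t in('long_tube','short_tube','pad_left','pad_right'): print(t,[(np.round(d['location'],3).tolist(),round(d['score'],2)) for d in boxes_of('wrist',t)[:3]])
p=[.5895,.1312,.2563];print(proj(c,place(p,[[0,.075,.162],[0,-.075,.127],[-.075,.075,.07],[-.075,-.075,.07]])))
E
```

```text
3.2 [0.4909275  0.18359151 0.23898117] [[0.965, 0.261, 0.001], [0.261, -0.965, 0.002], [0.001, -0.001, -1.0]] [-0.90166619  0.64359752  0.19980688] 0.00023792105729664889
long_tube [([0.572, 0.206, 0.161], 0.92)]
short_tube [([0.606, 0.066, 0.113], 0.65)]
pad_left [([0.55, 0.194, 0.068], 0.83)]
pad_right [([0.584, 0.057, 0.071], 0.7)]
[[281.65612689  84.53000555]
 [499.0915958   90.3527561 ]
 [279.8561189  181.04395536]
 [447.03579936 182.36079329]]
```

View pics/w1.png

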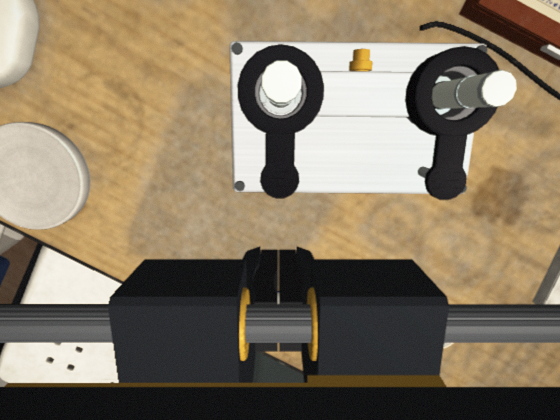

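The wrist view agrees with the fit: left pad at (280,180), long tube top at (282,83). I'll descend onto the pad with the fingers closed.

>>> {"name": "arm_command", "arguments": {
  "rows": [
    [0,0,-0.035,0],
    [0,0,-0.035,0],
    [0,0,-0.035,0],
    [0,0,-0.035,0],
    [0,0,-0.01,0],
    [0,0,-0.008,0],
    [0,0,-0.005,0],
    [0,0,0,0]
  ]
}}

```text
clock: 4.12
eef_pos: [0.492, 0.1793, 0.0762]
tool_rot: [[0.966, 0.257, 0.001], [0.257, -0.966, 0.0], [0.001, 0.0, -1.0]]
force: [-0.4, 0.3, -0.3]
finger_gap: 0.0003
finger_force: 0.0
```

>>> {"name": "arm_command", "arguments": {
  "rows": [
    [0,0,-0.003,0],
    [0,0,-0.003,0],
    [0,0,-0.003,0],
    [0,0,-0.003,0],
    [0,0,-0.002,0],
    [0,0,-0.002,0],
    [0,0,0,0],
    [0,0,0,0]
  ]
}}

```text
clock: 4.78
eef_pos: [0.4923, 0.18, 0.061]
tool_rot: [[0.966, 0.258, 0.002], [0.258, -0.966, 0.001], [0.003, -0.0, -1.0]]
force: [-2.7, -0.1, 8.4]
finger_gap: 0.0003
finger_force: 4.7
```

>>> {"name": "arm_command", "arguments": {
  "rows": [
    [0,0,-0.002,0],
    [0,0,-0.001,0],
    [0,0,0,0],
    [0,0,0,0],
    [0,0,0,0],
    [0,0,0,0],
    [0,0,0,0],
    [0,0,0,0]
  ]
}}

```text
clock: 5.45
eef_pos: [0.4922, 0.1801, 0.0582]
tool_rot: [[0.966, 0.258, 0.003], [0.258, -0.966, 0.001], [0.003, -0.0, -1.0]]
force: [-1.3, -0.9, 10.9]
finger_gap: 0.0006
finger_force: 5.6
```

```bash
python3 - <<'E'
from h import *; import cv2
c=calibration('wrist');im=read_camera('wrist')
p=[.5895,.1312,.2563]
a=proj(c,place(p,[[0,.075,.162],[0,.075,.179]]));print(a)
b=read_camera('side')
print(proj(calibration('side'),place(p,[[0,.075,.162],[0,.075,.179]])))
for k in('wrist','side'):
  print([(np.round(d['location'],3).tolist(),round(d['score'],2)) for d in boxes_of(k,'long_tube')[:2]])
cv2.imwrite('pics/mid.png',np.hstack([im[:300,150:450],cv2.resize(b[120:240,230:350],(300,300))]))
E
```

```text
[[ 260.62704276  -51.83769259]
 [ 246.89615696 -184.48131844]]
[[286.90751853 149.28794906]
 [286.88085084 143.84708845]]
[([0.566, 0.204, 0.163], 0.84)]
[([0.57, 0.193, 0.148], 0.75)]
```

View pics/mid.png

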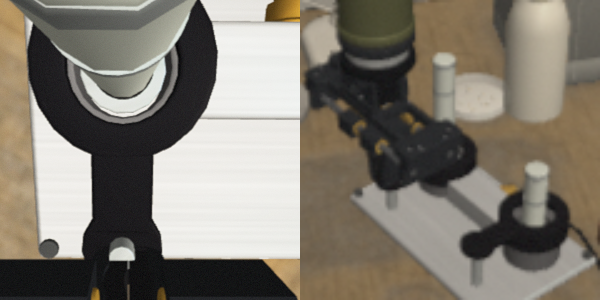

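The side view puts the long tube's top at row 143.2, where 143.8 is predicted for sprung up, so it has released. I'll rise, open the fingers and move over the tube.

>>> {"name": "arm_command", "arguments": {
  "rows": [
    [0,0,0.008,0],
    [0,0,0.015,0],
    [0,0,0.025,0],
    [0,0,0.033,0],
    [0,0,0.033,0],
    [0,0,0.033,0],
    [0,0,0.033,0],
    [0,0,0,0]
  ]
}}

```text
clock: 6.32
eef_pos: [0.4947, 0.1812, 0.2429]
tool_rot: [[0.966, 0.258, 0.011], [0.258, -0.966, 0.005], [0.012, -0.002, -1.0]]
force: [0.7, 0.1, -0.1]
finger_gap: 0.0004
finger_force: 0.0
```

>>> {"name": "arm_command", "arguments": {
  "rows": [
    [0.02,0.006,0,0],
    [0.025,0.008,0,0],
    [0.023,0.007,0,0],
    [0.01,0.003,0,0],
    [0,0,0,0],
    [0,0,0,0]
  ],
  "grip": 0.3
}}

```text
clock: 6.82
eef_pos: [0.5687, 0.2036, 0.2361]
tool_rot: [[0.966, 0.258, -0.001], [0.258, -0.966, -0.001], [-0.001, 0.0, -1.0]]
force: [-1.0, -0.0, -1.0]
finger_gap: 0.038
finger_force: 0.0
```

```bash
python3 - <<'E'
from h import *; import cv2
s=observe();print(s['clock'],s['eef_pos'],s['finger_gap'],s['force'])
c=calibration('wrist');im=read_camera('wrist');cv2.imwrite('pics/w2.png',im)
for k in('wrist',):
  for t in('long_tube','pad_left'): print(t,[(np.round(d['location'],3).tolist(),round(d['score'],2)) for d in boxes_of(k,t)[:2]])
for z in(.162,.179): print(proj(c,[[.5705,.2037,z],[.5705,.2037,z]])[0])
t=np.array(s['eef_pos']);print('tcp px',proj(c,[t-[0,0,.05],t])) 
E
```

```text
6.8167 [0.56872477 0.20355108 0.23612279] 0.03803205112056422 [-0.96905755 -0.00447128 -1.00795978]
long_tube [([0.585, 0.21, 0.17], 0.98)]
pad_left [([0.565, 0.196, 0.067], 0.97), ([0.358, 0.162, 0.013], 0.6)]
[279.71323856 215.79492155]
[279.86615325 223.71344004]
tcp px [[279.38923697 230.28731464]
 [279.89557023 266.04266578]]
```

View pics/w2.png

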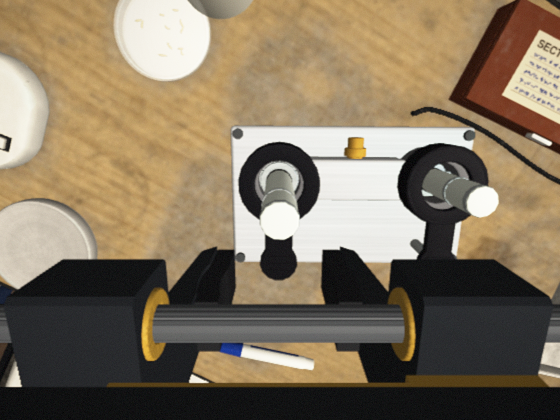

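The tube top is at (280,220), centred between the open fingers and about 4 mm further in x. I'll descend and close.

>>> {"name": "arm_command", "arguments": {
  "rows": [
    [0.004,0.001,-0.02,0],
    [0,0,-0.025,0],
    [0,0,-0.025,0],
    [0,0,-0.02,0],
    [0,0,-0.012,0],
    [0,0,-0.003,0],
    [0,0,0,0],
    [0,0,0,0]
  ]
}}

```text
clock: 7.63
eef_pos: [0.5738, 0.205, 0.1328]
tool_rot: [[0.966, 0.258, 0.002], [0.258, -0.966, 0.001], [0.002, -0.0, -1.0]]
force: [0.7, -0.0, -0.3]
finger_gap: 0.0617
finger_force: 0.0
```

>>> {"name": "arm_command", "arguments": {
  "rows": [
    [0,0,0,0],
    [0,0,0,0],
    [0,0,0,0],
    [0,0,0,0],
    [0,0,0,0],
    [0,0,0,0],
    [0,0,0,0],
    [0,0,0,0]
  ],
  "grip": 1
}}

```text
clock: 8.3
eef_pos: [0.5734, 0.2048, 0.1319]
tool_rot: [[0.966, 0.258, 0.0], [0.258, -0.966, 0.0], [0.0, 0.0, -1.0]]
force: [-0.4, -0.1, 0.8]
finger_gap: 0.0231
finger_force: 30.0
```

>>> {"name": "arm_command", "arguments": {
  "rows": [
    [0,0,0.006,0],
    [0,0,0.01,0],
    [0,0,0.015,0],
    [0,0,0.02,0],
    [0,0,0.025,0],
    [0,0,0.025,0],
    [0,0,0.025,0],
    [0,0,0.004,0]
  ]
}}

```text
clock: 8.97
eef_pos: [0.5757, 0.2057, 0.267]
tool_rot: [[0.966, 0.258, 0.008], [0.258, -0.966, 0.003], [0.009, -0.001, -1.0]]
force: [0.7, 0.0, -0.6]
finger_gap: 0.0231
finger_force: 30.0
```

```bash
python3 - <<'E'
from h import *; import cv2
s=observe();print(s['clock'],s['eef_pos'],s['finger_gap'],s['force'],s['finger_force'])
a=read_camera('side')[100:260,200:400];b=read_camera('scene')[120:280,170:370]
cv2.imwrite('pics/lift.png',cv2.resize(np.hstack([a,b]),(800,320)))
t=np.array(s['eef_pos']);print(proj(calibration('side'),t-[0,0,.093]),proj(calibration('scene'),t-[0,0,.093]))
E
```

```text
8.9667 [0.57567753 0.20570088 0.26704695] 0.02307859244053583 [ 0.72815903  0.02023984 -0.62929436] 29.992613391950727
[[288.40793918 144.61666953]] [[210.69311529 183.37557453]]
```

View pics/lift.png

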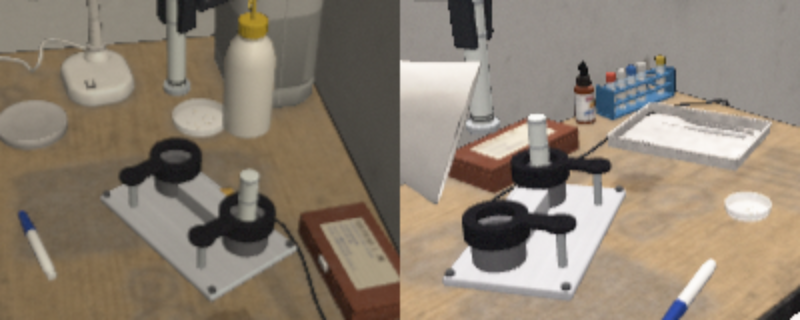

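The tube is drawn clear: its flange is at about (288,146) in side, and the collar is back up. The short tube is still in its fitting. I'll carry the long tube to the tray.

>>> {"name": "arm_command", "arguments": {
  "rows": [
    [-0.002,-0.015,0,0],
    [-0.003,-0.025,0,0],
    [-0.004,-0.032,0,0],
    [-0.004,-0.032,0,0],
    [-0.004,-0.032,0,0],
    [-0.004,-0.032,0,0],
    [-0.004,-0.032,0,0],
    [-0.004,-0.032,0,0]
  ]
}}

```text
clock: 9.73
eef_pos: [0.5419, -0.0301, 0.26]
tool_rot: [[0.966, 0.257, -0.004], [0.257, -0.966, -0.001], [-0.004, -0.0, -1.0]]
force: [0.2, 0.1, -0.7]
finger_gap: 0.0225
finger_force: 30.0
```

>>> {"name": "arm_command", "arguments": {
  "rows": [
    [-0.004,-0.032,0,0],
    [-0.004,-0.032,0,0],
    [-0.004,-0.032,0,0],
    [-0.003,-0.03,0,0],
    [-0.003,-0.02,0,0],
    [0,-0.01,0,0],
    [0,0,0,0],
    [0,0,0,0]
  ]
}}

```text
clock: 10.4
eef_pos: [0.5256, -0.1826, 0.2608]
tool_rot: [[0.966, 0.258, -0.002], [0.258, -0.966, 0.001], [-0.001, -0.002, -1.0]]
force: [-0.1, 1.1, -0.6]
finger_gap: 0.023
finger_force: 30.0
```

```bash
python3 - <<'E'
from h import *; import cv2
s=observe();print(s['clock'],s['eef_pos'],s['finger_gap'],s['force'],s['finger_force'])
im=read_camera('wrist')
for t in('tool_tray','forceps','needle_probe'): print(t,[(np.round(d['location'],3).tolist(),round(d['score'],2)) for d in boxes_of('wrist',t)[:2]])
p=[.5266,-.2223,.0154];c=calibration('wrist')
pts=proj(c,place(p,[[-.103,.075,.019],[.103,.075,.019],[.103,-.075,.019],[-.103,-.075,.019]]))
q=proj(c,place(p,[[-.005,.038,.004]]))
for a in pts: cv2.circle(im,tuple(np.int32(a)),4,(0,0,255),1)
cv2.drawMarker(im,tuple(np.int32(q[0])),(0,255,0))
cv2.imwrite('pics/w3.png',im);print(pts,q)
E
```

```text
10.4 [ 0.525623   -0.18255035  0.26081681] 0.023019292390619034 [-0.14725253  1.07896044 -0.64702629] 29.991988269612193
tool_tray [([0.56, -0.227, 0.001], 0.97)]
forceps [([0.514, -0.278, 0.005], 0.67), ([0.567, 0.034, 0.01], 0.3)]
needle_probe [([0.507, -0.252, 0.01], 0.87), ([0.568, 0.032, 0.011], 0.63)]
[[228.88522453 253.13766983]
 [271.62144942  70.92231792]
 [410.25958355 108.52766554]
 [351.62110188 282.10746743]] [[280.33389738 178.28229297]]
```

View pics/w3.png

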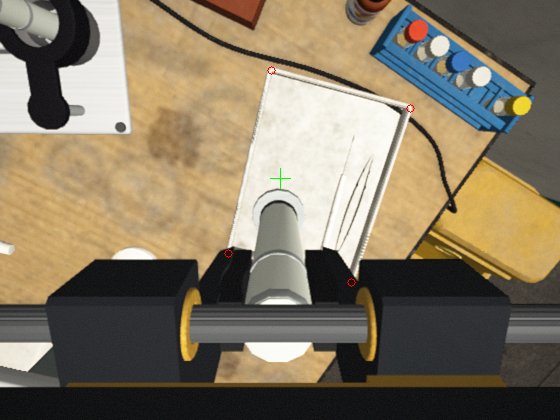

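The projected tray corners (red circles) sit on the real ones, and the target at (280,178) is in the empty half, with the needle at about (340,200). I'll lower the tube.

>>> {"name": "arm_command", "arguments": {
  "rows": [
    [0,0,-0.015,0],
    [0,0,-0.03,0],
    [0,0,-0.035,0],
    [0,0,-0.035,0],
    [0,0,-0.025,0],
    [0,0,-0.013,0],
    [0,0,0,0],
    [0,0,0,0]
  ]
}}

```text
clock: 11.27
eef_pos: [0.5264, -0.1821, 0.1085]
tool_rot: [[0.966, 0.26, -0.001], [0.26, -0.966, 0.001], [-0.001, -0.001, -1.0]]
force: [0.8, -0.4, -0.6]
finger_gap: 0.0229
finger_force: 30.0
```

>>> {"name": "arm_command", "arguments": {
  "rows": [
    [0,0,-0.001,0],
    [0,0,-0.001,0],
    [0,0,-0.001,0],
    [0,0,-0.001,0],
    [0,0,-0.001,0],
    [0,0,0,0]
  ]
}}

```text
clock: 11.77
eef_pos: [0.5263, -0.1833, 0.1039]
tool_rot: [[0.966, 0.258, 0.0], [0.258, -0.966, -0.0], [0.0, 0.0, -1.0]]
force: [0.1, -1.3, -0.7]
finger_gap: 0.0232
finger_force: 30.0
```

>>> {"name": "arm_command", "arguments": {
  "rows": [
    [0,0,-0.001,0],
    [0,0,-0.001,0],
    [0,0,-0.001,0],
    [0,0,-0.001,0],
    [0,0,0,0],
    [0,0,0,0]
  ]
}}

```text
clock: 12.27
eef_pos: [0.5262, -0.1832, 0.0996]
tool_rot: [[0.966, 0.258, -0.0], [0.258, -0.966, -0.0], [-0.0, -0.0, -1.0]]
force: [-0.2, -0.1, -0.8]
finger_gap: 0.0232
finger_force: 30.0
```

>>> {"name": "arm_command", "arguments": {
  "rows": [
    [0,0,-0.001,0],
    [0,0,-0.001,0],
    [0,0,0,0],
    [0,0,0,0]
  ]
}}

```text
clock: 12.6
eef_pos: [0.5262, -0.1832, 0.0976]
tool_rot: [[0.966, 0.258, -0.0], [0.258, -0.966, 0.0], [-0.0, -0.0, -1.0]]
force: [-0.6, -0.1, -0.9]
finger_gap: 0.0232
finger_force: 30.0
```

>>> {"name": "arm_command", "arguments": {
  "rows": [
    [0,0,-0.001,0],
    [0,0,0,0],
    [0,0,0,0]
  ]
}}

```text
clock: 12.85
eef_pos: [0.5263, -0.1832, 0.0967]
tool_rot: [[0.966, 0.258, 0.0], [0.258, -0.966, -0.0], [-0.0, 0.0, -1.0]]
force: [-0.4, -0.2, -0.7]
finger_gap: 0.0232
finger_force: 30.0
```

>>> {"name": "arm_command", "arguments": {
  "rows": [
    [0,0,-0.001,0],
    [0,0,0,0],
    [0,0,0,0]
  ]
}}

```text
clock: 13.1
eef_pos: [0.5263, -0.1832, 0.0957]
tool_rot: [[0.966, 0.258, -0.0], [0.258, -0.966, -0.0], [-0.0, 0.0, -1.0]]
force: [0.6, -0.2, 0.4]
finger_gap: 0.0236
finger_force: 30.0
```

>>> {"name": "arm_command", "arguments": {
  "rows": [
    [0,0,-0.001,0],
    [0,0,0,0],
    [0,0,0,0]
  ]
}}

```text
clock: 13.35
eef_pos: [0.5263, -0.1832, 0.0947]
tool_rot: [[0.966, 0.258, 0.0], [0.258, -0.966, -0.0], [0.0, 0.0, -1.0]]
force: [0.3, -0.1, -0.5]
finger_gap: 0.0234
finger_force: 30.0
```

>>> {"name": "arm_command", "arguments": {
  "rows": [
    [0,0,-0.001,0],
    [0,0,0,0],
    [0,0,0,0]
  ]
}}

```text
clock: 13.6
eef_pos: [0.5264, -0.1833, 0.0946]
tool_rot: [[0.966, 0.258, 0.001], [0.258, -0.966, -0.0], [0.001, 0.001, -1.0]]
force: [-1.5, 1.0, 6.1]
finger_gap: 0.0231
finger_force: 30.0
```

>>> {"name": "arm_command", "arguments": {
  "rows": [
    [0,0,-0.001,0],
    [0,0,0,0],
    [0,0,0,0]
  ]
}}

```text
clock: 13.85
eef_pos: [0.5266, -0.1833, 0.0945]
tool_rot: [[0.966, 0.258, 0.001], [0.258, -0.966, -0.001], [0.001, 0.001, -1.0]]
force: [-3.2, 1.5, 15.0]
finger_gap: 0.0232
finger_force: 30.0
```

Contact is firm at 15 N. I'll ease off, open, then rise straight up.

>>> {"name": "arm_command", "arguments": {
  "rows": [
    [0,0,0.0016,0],
    [0,0,0,0],
    [0,0,0,0]
  ]
}}

```text
clock: 14.1
eef_pos: [0.5266, -0.1833, 0.0946]
tool_rot: [[0.966, 0.258, 0.001], [0.258, -0.966, -0.0], [0.001, 0.0, -1.0]]
force: [-0.5, 0.5, 3.7]
finger_gap: 0.0234
finger_force: 30.0
```

>>> {"name": "arm_command", "arguments": {
  "rows": [
    [0,0,0,0],
    [0,0,0,0],
    [0,0,0,0],
    [0,0,0,0],
    [0,0,0,0],
    [0,0,0,0],
    [0,0,0,0]
  ],
  "grip": 0.3
}}

```text
clock: 14.68
eef_pos: [0.5263, -0.1832, 0.0943]
tool_rot: [[0.966, 0.258, -0.0], [0.258, -0.966, -0.0], [-0.0, 0.0, -1.0]]
force: [-1.1, -0.3, 0.3]
finger_gap: 0.0614
finger_force: 0.0
```

>>> {"name": "arm_command", "arguments": {
  "rows": [
    [0,0,0.005,0],
    [0,0,0.01,0],
    [0,0,0.02,0],
    [0,0,0.03,0],
    [0,0,0.035,0],
    [0,0,0.035,0],
    [0,0,0.025,0],
    [0,0,0,0]
  ]
}}

```text
clock: 15.35
eef_pos: [0.5295, -0.1842, 0.2608]
tool_rot: [[0.966, 0.258, 0.011], [0.258, -0.966, -0.003], [0.01, 0.006, -1.0]]
force: [0.3, 0.5, -0.6]
finger_gap: 0.0618
finger_force: 0.0
```

```bash
python3 - <<'E'
from h import *; import cv2
s=observe();print(s['clock'],s['eef_pos'],s['finger_gap'])
a=read_camera('side')[130:370,190:420];b=read_camera('scene')[150:290,180:380]
cv2.imwrite('pics/end.png',np.hstack([cv2.resize(a,None,fx=1.7,fy=1.7),cv2.resize(b,(400,408))]))
for k in('side','scene'):
  c=calibration(k);print(k,proj(c,[[.5263,-.1832,.144],[.5263,-.1832,.004]]).round(1).tolist())
  for t in('long_tube','short_tube','needle_probe'): print(t,[(np.round(d['location'],3).tolist(),round(d['score'],2)) for d in boxes_of(k,t)[:2]])
E
```

```text
15.35 [ 0.52946723 -0.1841791   0.26076145] 0.061809451194605805
side [[343.4, 262.4], [337.8, 303.4]]
long_tube [([0.519, -0.192, 0.078], 0.82)]
short_tube [([0.56, 0.108, 0.012], 0.7), ([0.604, 0.048, 0.1], 0.52)]
needle_probe [([0.498, -0.261, 0.01], 0.66), ([0.526, -0.222, -0.002], 0.34)]
scene [[309.5, 148.0], [309.2, 193.1]]
long_tube [([0.519, -0.171, 0.078], 0.9), ([0.366, -0.034, 0.016], 0.72)]
short_tube [([0.607, 0.066, 0.099], 0.63), ([0.368, -0.032, 0.02], 0.17)]
needle_probe [([0.519, -0.221, 0.004], 0.49)]
```

View pics/end.png

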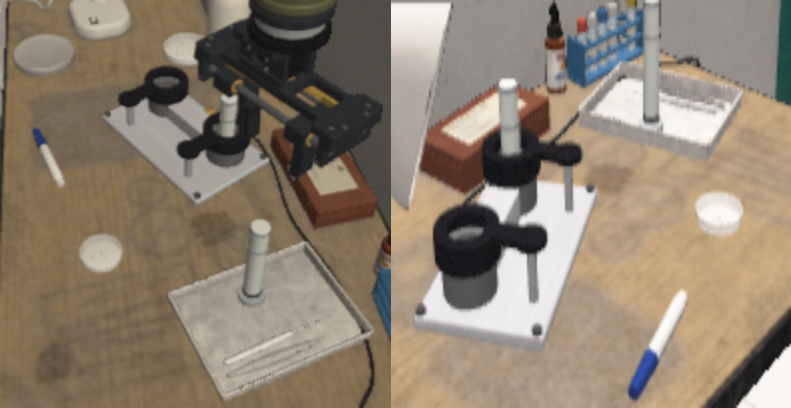

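The long tube stands upright in the tray's empty half: base at (252,296) and top at (260,228) in the side crop, clear of the tools. The short tube is still seated, the other things haven't moved, and the gripper is clear, so I'll hand in.

```bash
python3 -c "
from plant import *
print(finish_job())"
```

```text
the job is handed in; nothing more can be done
None
```

The long tube was released and drawn out, and it now stands upright on the tray floor clear of the tools; the short tube stayed in its fitting, and the job was handed in at about 16 s.

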